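# Lay a tall turning blank down against the bench-hook stop

### The arm

A 6-joint arm with a two-finger parallel gripper is mounted at the origin on the work surface. World frame = base frame: x ahead of the robot, y to its left, z up, the work surface at z = 0. Lengths are in mm, angles in rad, forces in N, time in s.
With the tool pointing down it reaches from about 275 to 750 mm from the base axis. Payload 10.2 kg.
Tool frame: the origin (TCP) lies midway between the tips of the shut fingers; the grasp point (between the pads) lies 19 mm behind it; z points along the fingers, y is the line along which they close (so a half turn about z gives the same grasp; the last joint's range is limited). The gripper opens to 85 mm and grips with 20 to 120 N. Pads are 22 mm wide; open, the fingers measure 114 mm over their backs; the gripper's body (76 mm by 85 mm) begins 54 mm behind the grasp point. The pads swing forward as they close: fully open they stand 13 mm farther back than shut.
Start: joints at [-1.452, 0.313, 1.498, -0, 1.331, -0.223], TCP at [175.959, -494.641, 231.294] pointing down, gripper open.
Joint ranges: [-2.94, 2.94], [-0.97, 2.17], [0.19, 2.56], [-1.23, 4.37], [0.02, 3.11], [-2.88, 2.88]. Speed limits (rad/s): [2.39, 2.39, 3.01, 3.14, 3.14, 3.14].

### API

Orientations are given as a unit quaternion [w, x, y, z].
In Python, from rig import ctrl gives the robot as it stands.
- The arm moves only by the tool send_rows, never from a script. Its argument "targets" is a list of rows, each an object with "offset": the shift along the world's x, y, z in cm, a list of three; "spin": the turn about the world's z in rad. A call has 1 to 8 rows; each row is the pose to reach, as a shift and turn from the pose commanded when the call began; what a row does not reach only later rows make up. A row lasts 1/12 s, in which the tool goes at most 41.7 mm and 7.16 degrees, less where a joint would pass 70% of its speed; a pose out of reach is approached as far as the arm can. A call with a gripper value outside its range is refused whole. "grip" is the opening, from 0 (shut) to 1 (fully open), set as the call begins (left out, the last holds). The fingers move at their own pace and stop on an object; "squeeze" is the grip in N (left out, the last holds). Time passes only in rows, so rows that repeat a pose let the fingers close. It gives the time, the measured TCP pose, the force, the opening and the grip force at its end, in the units of the state.
- ctrl.sense(): the state, without advancing time (a new reading comes with each control period).
- ctrl.capture(name): name is "scene" or "top"; returns (picture, depth): 420x560x3 uint8, red, green, blue; 420x560 float32, mm along the optical axis (not along the pixel's ray), 0 where there is no reading.
- ctrl.calibration(name): a dict with "fx", "fy", "cx", "cy" (pixels), "k1" (the pictures are not rectified: a ray, as slopes to the right and down, at radius r is drawn at 1 + k1 r^2 times it, then the intrinsics apply), "view" (4x4, takes a point from world to camera coordinates). Camera axes: x right, y down, z forward; pixel columns grow to the right and rows downward; lengths in mm; the calibration is good to about 2 mm. A picture is of the moment at which its call begins. calibration takes no time and is no camera call.
- ctrl.finish_job(): hands the job in; it is judged then, once.
Trained networks look in the newest picture that a camera, given by its name, has taken for a name from the list of things; names that differ only in an ending like _2 or _b are one class to them, and where a whole thing is asked for, a point or a joint stands for the part that bears it (a point fixed in the world has none). Each returns a list of dicts, best first, with "conf" (0 to 1); they miss things now and then, are a little off and sometimes report something else, mostly with a low value. They report only what shows in the picture. A call takes as long as a camera call. They do not tell look-alikes from the thing itself.
- ctrl.search_frame(camera, query): "box" ([left, top, right, bottom] in pixels, round what is visible of it).
- ctrl.place_of(camera, query): "uv" ([column, row] in pixels: a listed point, or the origin of a listed thing).
The state is a dict: "time_s": time; "joints": joint angles; "dq": joint speeds; "tau": joint torques, N m; "eef_pos": TCP position; "ee_rot": TCP orientation; "force": force on the tool from outside, world axes, zero at the start; "wrist_torque": the same for the moment, N m; "grip_width": opening from 0.0 (shut) to 1.0 (fully open); "grip_force": force on a finger pad.
Only numpy, scipy, OpenCV 4.12 (cv2) and the standard library are available. Lean on these libraries where they do the work, as an engineer would, in place of code of your own. Each camera call takes 0.05 s, during which the arm holds its last target. There are 200 camera calls.

### The job

Tip the tall square wooden blank over onto its side on the bench hook, away from the stop bar, and guide it down with open fingers so that it lands gently and never falls; then push it lightly along until its foot end sits flush against the stop bar. Do not pinch, grip or lift it, and leave the other things on the bench where they stand.

Things in the scene. Friction and masses are not known exactly. Their poses are not given: they have to be found in the camera images.
- bench_hook: bench hook: a fixed plywood board, 30 mm thick and 160 mm wide, with a dark wooden stop bar (25 mm thick, 25 mm high above the board, full width) across one end. Origin on the bench (z=0) below the middle of the bar's inner face; +x runs along the board away from the bar; the board ends, free, at x = 175 mm (the bare bench lies beyond), y runs across it (+-80 mm), z up. The lying blank (195 mm) overhangs that free end.
- stop_face (a point): middle of the lower edge of the stop bar's inner face, on the board's top (30 mm above the bench); axes as bench_hook.
- blank_foot (a point): centre of the foot face of the tall square wooden blank (45 x 45 x 195 mm). It starts standing on this face on the board, 6 to 20 mm from the stop bar, square to the bar within 0.1 rad. z points along the blank from foot to top; at the start x points away from the stop bar, roughly along bench_hook's x. It balances on its foot edge at a lean of about 0.23 rad and falls by itself beyond that.
- blank_top (a point): centre of the top face of the blank, 195 mm from the foot along the blank's z.
- goblet: bystander: turned wooden goblet, 56 mm wide, 105 mm high, loose; origin at the centre of its underside.
- short_billet: bystander: short round wooden billet standing on end, 52 mm diameter, 75 mm high, loose; origin at the centre of its underside.
- gauge_block: bystander: steel block 60 x 35 x 50 mm high, loose; origin at the centre of its underside.
- blank: the whole blank, 0.2 to 0.35 kg, uniform; origin and axes as blank_foot. Friction coefficient on the board about 0.5 to 0.7. Tipped over and lying, its foot is up to 65 mm from the bar and its top end overhangs the board, which still carries it.
Mind the look-alikes: they are no part of the job. Of the things like the blank, leave any that is blue or grey; of the rest the smaller one is meant.

How it is judged:
By the outcome, as a careful person would: the job done as asked, in the order asked, and still so for the second after the job is handed in, with the robot touching nothing.
It also fails if it takes over 72 s, if anything falls off the work surface, if the arm or the gripper's body presses on something with over 40 N, if the wrist force passes 120 N, or if a joint passes its speed limit or range.

## Working session

There is one attempt and no reset: what is moved stays moved. The work goes in short steps, Python scripts to look and compute and a tool call to move; the robot and the scene stay as the last step left them, time stands still between calls to the robot, and variables do not carry over. Pictures are saved under pics/ and viewed, at most 10 in all, crops included, and the job is handed in when it is done.

Besides the shell and the picture viewer there is one more tool, called after "Emit:" as a command line: name --argument value ..., lists and objects as JSON in quotes. send_rows: Moves the arm, as the interface text tells. Its arguments: {"type":"object","properties":{"targets":{"type":"array"},"grip":{"type":"number"},"squeeze":{"type":"number"}},"required":["targets"]}

```bash
mkdir -p pics; cat > h.py <<'E'
import numpy as np, cv2
from rig import ctrl
def world(cam,uv,d):
    c=ctrl.calibration(cam); V=np.array(c["view"])
    p=np.array([(uv[0]-c["cx"])/c["fx"],(uv[1]-c["cy"])/c["fy"]]); q=p.copy()
    for _ in range(20): q=p/(1+c["k1"]*(q@q))
    return (np.linalg.inv(V)@np.array([q[0]*d,q[1]*d,d,1]))[:3]
def world_z(cam,uv,z):
    a=world(cam,uv,100.);b=world(cam,uv,1000.)
    return a+(b-a)*(z-a[2])/(b[2]-a[2])
def cloud(cam,d):
    c=ctrl.calibration(cam); V=np.array(c["view"])
    v,u=np.mgrid[:d.shape[0],:d.shape[1]]
    p=np.stack([(u-c["cx"])/c["fx"],(v-c["cy"])/c["fy"]],-1); q=p.copy()
    for _ in range(20): q=p/(1+c["k1"]*(q**2).sum(-1,keepdims=True))
    P=np.concatenate([q*d[...,None],d[...,None],np.ones_like(d)[...,None]],-1)
    return (P@np.linalg.inv(V).T)[...,:3]
E
python3 - <<'E'
from h import *
ims=[]
for n in("scene","top"):
    im,d=ctrl.capture(n); cv2.imwrite(f"pics/{n}0.png",im[...,::-1]); np.save(f"{n}0.npy",d)
    print(n,np.array(ctrl.calibration(n)["view"]).round(2).tolist())
    for q in("blank","blank_top","blank_foot","stop_face","bench_hook","goblet","short_billet","gauge_block"):
        for r in ctrl.place_of(n,q):
            if r["conf"]>.2:
                u=r["uv"]; z={"blank_top":225,"blank":30,"blank_foot":30,"stop_face":30}.get(q,0)
                print(n,q,np.round(u),round(r["conf"],2),world_z(n,u,z).round())
E
```

```text
scene [[0.59, 0.81, -0.02, -275.51], [0.52, -0.4, -0.76, -214.53], [-0.62, 0.44, -0.65, 1188.21], [0.0, 0.0, 0.0, 1.0]]
scene blank [308. 252.] 0.83 [595. -24.  30.]
scene blank [188. 233.] 0.7 [ 400. -190.   30.]
scene blank [255. 212.] 0.68 [430. -40.  30.]
scene blank_top [247. 104.] 0.88 [314.  30. 225.]
scene blank_top [307. 168.] 0.68 [584. -23. 225.]
scene blank_top [170. 162.] 0.61 [ 424. -201.  225.]
scene blank_top [296.  99.] 0.58 [361. 130. 225.]
scene blank_foot [188. 238.] 0.78 [ 414. -198.   30.]
scene blank_foot [293. 197.] 0.76 [440.  60.  30.]
scene blank_foot [251. 215.] 0.68 [433. -51.  30.]
scene blank_foot [305. 249.] 0.57 [586. -24.  30.]
scene stop_face [289. 246.] 0.93 [561. -45.  30.]
scene stop_face [320. 328.] 0.42 [ 743. -119.   30.]
scene bench_hook [284. 260.] 0.86 [561. -58.   0.]
scene goblet [382. 292.] 0.87 [742.  39.   0.]
scene short_billet [319. 328.] 0.93 [ 728. -107.    0.]
scene gauge_block [217. 262.] 0.57 [ 485. -172.    0.]
scene gauge_block [310. 170.] 0.24 [347. 190.   0.]
top [[0.01, -1.0, -0.03, -50.46], [-1.0, -0.0, -0.08, 561.85], [0.
[... 256 characters left out ...]
. -171.   30.]
top blank_top [262. 302.] 0.98 [398. -24. 225.]
top blank_top [265. 177.] 0.87 [588. -27. 225.]
top blank_top [368. 313.] 0.77 [ 381. -184.  225.]
top blank_top [184. 293.] 0.64 [409.  95. 225.]
top blank_foot [351. 297.] 0.97 [ 383. -182.   30.]
top blank_foot [269. 190.] 0.89 [590. -22.  30.]
top blank_foot [212. 279.] 0.83 [415.  89.  30.]
top blank_foot [273. 286.] 0.82 [403. -31.  30.]
top stop_face [288. 200.] 0.55 [571. -58.  30.]
top stop_face [269. 192.] 0.25 [585. -22.  30.]
top bench_hook [288. 202.] 0.97 [570. -58.   0.]
top goblet [242. 112.] 0.94 [755.  37.   0.]
top gauge_block [348. 247.] 0.6 [ 479. -179.    0.]
top gauge_block [286. 202.] 0.58 [568. -55.   0.]
```

View pics/scene0.png

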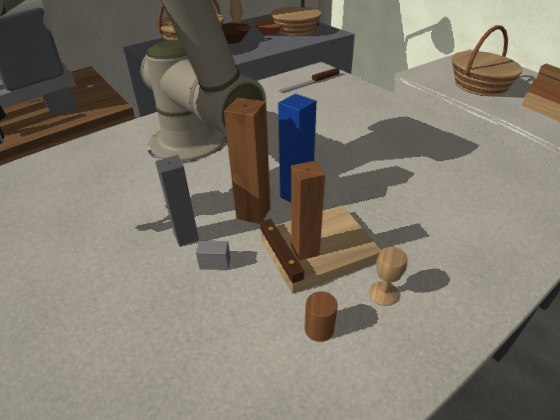

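View pics/top0.png

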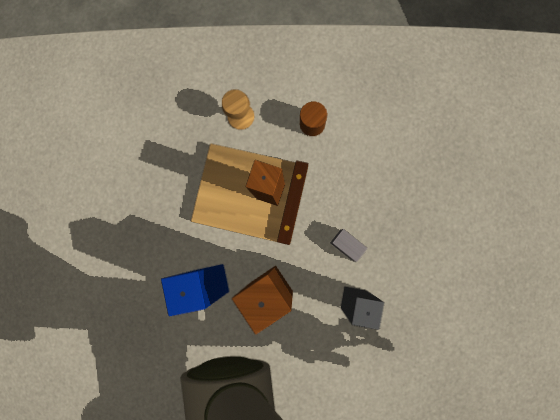

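Candidates for the blank in the top picture are the large brown one (262,302), the small brown one on the hook (265,180), the blue one (184,293) and the grey one (368,313). Blue and grey are ruled out. Of the two brown ones, the smaller, on the bench hook at (265,180), fits. I'll confirm it in a crop and measure it.

```bash
python3 - <<'E'
from h import *
d=np.load("top0.npy"); P=cloud("top",d)
X=P.reshape(-1,3); ok=d.reshape(-1)>0
def rect(zl,zh,x0,x1,y0,y1,n):
    m=ok&(X[:,2]>zl)&(X[:,2]<zh)&(X[:,0]>x0)&(X[:,0]<x1)&(X[:,1]>y0)&(X[:,1]<y1)
    Q=X[m]; r=cv2.minAreaRect(Q[:,:2].astype(np.float32)); print(n,m.sum(),np.round(r[0]),np.round(r[1]),round(r[2],1),"z",np.median(Q[:,2]).round(1)); print(cv2.boxPoints(r).round().tolist())
rect(215,235,520,660,-100,60,"blanktop")
rect(22,36,480,680,-70,170,"board")
rect(46,62,480,680,-120,0,"bar")
rect(95,112,680,800,0,80,"gobtop")
rect(65,82,680,800,-150,-40,"billet")
rect(42,56,440,520,-220,-130,"gauge")
rect(180,320,330,480,40,150,"blue")
rect(180,320,330,480,-90,39,"bigbrown")
rect(180,320,330,480,-240,-120,"grey")
im=cv2.imread("pics/top0.png")[130:260,170:330]; cv2.imwrite("pics/crop1.png",cv2.resize(im,None,fx=4,fy=4,interpolation=2))
E
```

```text
blanktop 879 [588. -24.] [45. 45.] 72.0 z 226.6
[[559.0, -39.0], [602.0, -53.0], [616.0, -10.0], [573.0, 4.0]]
board 5825 [584.  17.] [199. 161.] 77.2 z 31.8
[[484.0, -62.0], [640.0, -98.0], [684.0, 96.0], [528.0, 132.0]]
bar 1141 [571. -41.] [ 79. 160.] 77.2 z 56.5
[[484.0, -62.0], [640.0, -98.0], [658.0, -20.0], [502.0, 15.0]]
gobtop 585 [745.  40.] [48. 50.] 89.6 z 106.3
[[719.0, 16.0], [769.0, 16.0], [770.0, 63.0], [720.0, 64.0]]
billet 591 [ 729. -107.] [48. 51.] 0.5 z 76.3
[[704.0, -82.0], [705.0, -133.0], [753.0, -132.0], [752.0, -81.0]]
gauge 598 [ 483. -176.] [61. 35.] 51.5 z 51.4
[[451.0, -189.0], [478.0, -211.0], [516.0, -163.0], [488.0, -141.0]]
blue 1843 [411.  92.] [59. 58.] 12.5 z 251.1
[[376.0, 114.0], [389.0, 57.0], [447.0, 70.0], [434.0, 127.0]]
bigbrown 2142 [400. -26.] [63. 64.] 33.1 z 272.6
[[357.0, -17.0], [391.0, -70.0], [444.0, -35.0], [410.0, 18.0]]
grey 880 [ 377. -188.] [46. 45.] 79.9 z 196.4
[[351.0, -207.0], [396.0, -215.0], [404.0, -169.0], [359.0, -161.0]]
```

View pics/crop1.png

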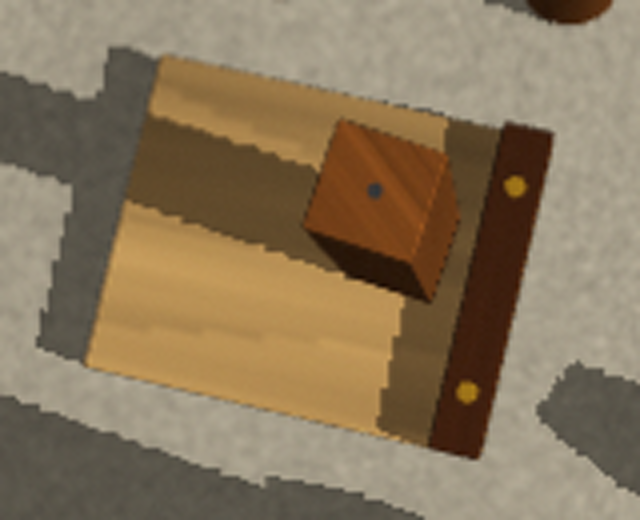

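The crop shows the small brown blank at crop (375,190), standing on the hook 13 mm from the dark bar at (490,290). That is the one meant. Next I check the tool yaw and the wrist.

```bash
python3 - <<'E'
from h import *
from scipy.spatial.transform import Rotation as R
s=ctrl.sense(); print({k:np.round(v,3).tolist() for k,v in s.items()})
q=s["ee_rot"]; M=R.from_quat([q[1],q[2],q[3],q[0]]).as_matrix(); print(M.round(3), np.degrees(np.arctan2(M[1,1],M[0,1])))
E
```

```text
{'time_s': 0.9, 'joints': [-1.452, 0.313, 1.498, -0.0, 1.331, -0.223], 'dq': [-0.001, -0.0, 0.0, -0.0, -0.001, 0.001], 'tau': [0.001, -41.215, -25.99, -0.0, 0.0, -0.0], 'eef_pos': [175.935, -494.642, 231.318], 'ee_rot': [0.0, 0.985, 0.17, -0.0], 'force': [0.433, 0.581, -0.463], 'wrist_torque': [0.018, 0.019, -0.053], 'grip_force': 0.0, 'grip_width': 1.002}
[[ 0.942  0.335 -0.   ]
 [ 0.335 -0.942 -0.   ]
 [-0.     0.    -1.   ]] -70.41730628043769
```

Emit:
send_rows --targets '[{"offset": [0, 0, 4], "spin": 0}, {"offset": [0, 0, 8], "spin": 0.12}, {"offset": [0, 0, 11], "spin": 0.24}, {"offset": [2, 2, 13], "spin": 0.36}, {"offset": [4, 5, 13], "spin": 0.48}, {"offset": [6.5, 8, 13], "spin": 0.6}, {"offset": [9, 11, 13], "spin": 0.72}, {"offset": [11.5, 14, 13], "spin": 0.84}]' --grip 0.7

```text
time_s: 1.57
eef_pos: [291.6, -353.1, 361.4]
ee_rot: [0.0, 0.829, 0.559, 0.0]
force: [0.7, -0.8, -0.2]
grip_width: 0.696
grip_force: 0.0
```

Emit:
send_rows --targets '[{"offset": [2.5, 3, 0], "spin": 0.12}, {"offset": [5, 6, 0], "spin": 0.24}, {"offset": [8, 9, 0], "spin": 0.36}, {"offset": [11, 12, 0], "spin": 0.48}, {"offset": [14, 15, 0], "spin": 0.6}, {"offset": [17, 18, 0], "spin": 0.72}, {"offset": [20, 21, 0], "spin": 0.84}, {"offset": [22, 23.5, 0], "spin": 0.92}]'

```text
time_s: 2.23
eef_pos: [512.5, -117.5, 361.1]
ee_rot: [0.0, 0.494, 0.87, 0.0]
force: [0.4, 0.5, 0.2]
grip_width: 0.701
grip_force: 0.0
```

Emit:
send_rows --targets '[{"offset": [2, 2.5, 0], "spin": 0.12}, {"offset": [4, 5, 0], "spin": 0.24}, {"offset": [5.5, 7, 0], "spin": 0.36}, {"offset": [7, 9, 0], "spin": 0.48}, {"offset": [7.5, 9.5, 0], "spin": 0.6}, {"offset": [7.7, 9.6, 0], "spin": 0.7}, {"offset": [7.7, 9.6, 0], "spin": 0.725}, {"offset": [7.7, 9.6, 0], "spin": 0.725}]'

```text
time_s: 2.9
eef_pos: [587.9, -23.7, 361.1]
ee_rot: [-0.0, 0.157, 0.988, -0.0]
force: [-0.0, -0.6, 0.1]
grip_width: 0.705
grip_force: 0.0
```

```bash
cat >> h.py <<'E'
from scipy.spatial.transform import Rotation as R
O=np.array([567.5,-56.]); ux=np.array([.2215,.975]); uy=np.array([-.975,.2215])
def st():
    s=ctrl.sense(); q=s["ee_rot"]; M=R.from_quat([q[1],q[2],q[3],q[0]]).as_matrix(); p=np.array(s["eef_pos"])
    print("t",round(s["time_s"],2),"tcp",p.round(1),"hook",(ux@(p[:2]-O)).round(1),(uy@(p[:2]-O)).round(1),"yawY",np.degrees(np.arctan2(M[1,1],M[0,1])).round(1),"F",np.round(s["force"],2),"grip",round(s["grip_width"],2),round(s["grip_force"],2))
E
python3 - <<'E'
from h import *
st(); print(np.round(ctrl.sense()["joints"],2))
im,d=ctrl.capture("scene"); cv2.imwrite("pics/scene1.png",im[...,::-1])
P=cloud("scene",d); 
im,d=ctrl.capture("top"); np.save("top1.npy",d); cv2.imwrite("pics/top1.png",im[...,::-1])
E
```

```text
t 2.9 tcp [587.9 -23.7 361.1] hook 36.0 -12.8 yawY 71.9 F [-0.01 -0.57  0.06] grip 0.7 0.0
[-0.24  0.42  1.02 -0.    1.7  -1.49]
```

View pics/scene1.png

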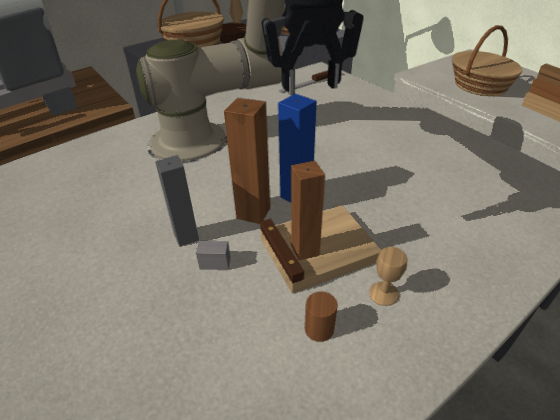

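The picture shows the open fingers at (282,85) and (342,85), straight above the blank with its top at (307,168), and the arm well clear of the tall blocks. Now I lower the fingers to straddle the top.

Emit:
send_rows --targets '[{"offset": [0, 0, -3], "spin": 0}, {"offset": [0, 0, -6], "spin": 0}, {"offset": [0, 0, -9], "spin": 0}, {"offset": [0, 0, -11], "spin": 0}, {"offset": [0, 0, -12.5], "spin": 0}, {"offset": [0, 0, -14], "spin": 0}, {"offset": [0, 0, -15.2], "spin": 0}, {"offset": [0, 0, -16], "spin": 0}]'

```text
time_s: 3.67
eef_pos: [587.4, -24.0, 200.2]
ee_rot: [-0.001, 0.158, 0.987, 0.0]
force: [-0.7, -0.9, 0.0]
grip_width: 0.701
grip_force: 0.0
```

```bash
python3 - <<'E'
from h import *
st()
im,d=ctrl.capture("scene"); im2,d=ctrl.capture("top")
a=cv2.resize(im[110:270,220:380],None,fx=2.5,fy=2.5);b=cv2.resize(im2[110:270,190:350],None,fx=2.5,fy=2.5)
cv2.imwrite("pics/c2.png",np.hstack([a,b])[...,::-1])
E
```

```text
t 3.67 tcp [587.4 -24.  200.2] hook 35.7 -12.3 yawY 71.8 F [-0.75 -0.89  0.03] grip 0.7 0.0
```

View pics/c2.png

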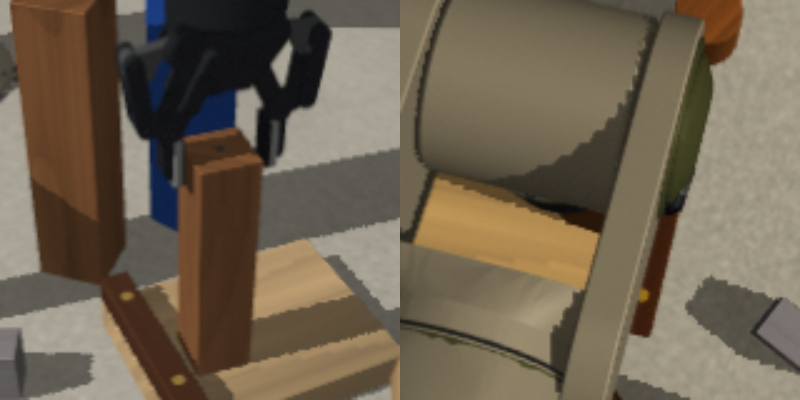

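Emit:
send_rows --targets '[{"offset": [0.12, 0.38, 0], "spin": 0}, {"offset": [0.25, 0.76, 0], "spin": 0}, {"offset": [0.37, 1.14, 0], "spin": 0}, {"offset": [0.5, 1.52, 0], "spin": 0}, {"offset": [0.62, 1.9, 0], "spin": 0}, {"offset": [0.74, 2.28, 0], "spin": 0}, {"offset": [0.87, 2.66, 0], "spin": 0}, {"offset": [1, 3.04, -0.1], "spin": 0}]'

```text
time_s: 4.43
eef_pos: [598.2, 7.2, 200.5]
ee_rot: [0.0, 0.157, 0.988, 0.0]
force: [-0.3, -0.1, 0.5]
grip_width: 0.701
grip_force: 0.1
```

```bash
cat >> h.py <<'E'
def look(name):
    im,d=ctrl.capture("scene"); st(); P=cloud("scene",d)
    np.savez(name,im=im,P=P)
    cv2.imwrite(f"pics/{name}.png",cv2.resize(im[90:300,190:420],None,fx=3,fy=2.8)[:588,:690,::-1])
    hsv=cv2.cvtColor(im,cv2.COLOR_RGB2HSV).astype(int)
    H=(P[...,:2]-O); hx=H@ux; hy=H@uy; z=P[...,2]-30
    m=(hx>-5)&(hx<270)&(abs(hy+13)<60)&(z>4)&(z<230)&(hsv[...,0]<16)&(hsv[...,1]>110)&(d>0)&~((hx<4)&(z<32))
    # face seen: hook -y side; report extremes
    a,b,c=hx[m],hy[m],z[m]
    face=b<np.percentile(b,5)+12
    A=np.stack([a,c],1)[face].astype(np.float32); r=cv2.minAreaRect(A)
    print("n",m.sum(),face.sum(),"rect(hx,z)",np.round(r[0]),np.round(r[1]),round(r[2],1),cv2.boxPoints(r).round().tolist(),"hy",np.percentile(b,[2,50,98]).round())
E
python3 -c "
from h import *
look('l1')"
```

```text
t 4.48 tcp [598.2   7.8 200.1] hook 69.0 -15.8 yawY 72.0 F [0.35 0.77 0.05] grip 0.7 0.0
n 2885 2052 rect(hx,z) [ 47. 101.] [196.  46.] 81.4 [[9.0, 7.0], [55.0, 0.0], [84.0, 194.0], [39.0, 201.0]] hy [-39. -35.   6.]
```

Emit:
send_rows --targets '[{"offset": [0.08, 0.24, 0], "spin": 0}, {"offset": [0.16, 0.48, -0.1], "spin": 0}, {"offset": [0.23, 0.71, -0.2], "spin": 0}, {"offset": [0.31, 0.95, -0.3], "spin": 0}, {"offset": [0.39, 1.19, -0.4], "spin": 0}, {"offset": [0.47, 1.43, -0.5], "spin": 0}, {"offset": [0.54, 1.66, -0.6], "spin": 0}, {"offset": [0.62, 1.9, -0.7], "spin": 0}]'

```text
time_s: 5.15
eef_pos: [604.2, 26.0, 193.2]
ee_rot: [-0.0, 0.157, 0.988, 0.0]
force: [0.2, -0.1, 1.0]
grip_width: 0.701
grip_force: 0.4
```

```bash
python3 -c "
from h import *
look('l2')"
```

```text
t 5.2 tcp [604.2  26.4 192.9] hook 88.5 -17.5 yawY 72.0 F [-0.86  0.86 -0.23] grip 0.7 0.16
n 3144 2069 rect(hx,z) [ 64. 100.] [196.  48.] 71.5 [[10.0, 14.0], [56.0, -1.0], [118.0, 185.0], [73.0, 200.0]] hy [-41. -35.   5.]
```

Emit:
send_rows --targets '[{"offset": [0, 0, -0.1], "spin": 0}, {"offset": [0, 0, -0.2], "spin": 0}, {"offset": [0.06, 0.2, -0.3], "spin": 0}, {"offset": [0.12, 0.4, -0.4], "spin": 0}, {"offset": [0.18, 0.55, -0.5], "spin": 0}, {"offset": [0.24, 0.75, -0.6], "spin": 0}, {"offset": [0.3, 0.95, -0.7], "spin": 0}]' --grip 0.85

```text
time_s: 5.78
eef_pos: [607.2, 35.5, 186.2]
ee_rot: [0.0, 0.157, 0.988, 0.0]
force: [1.0, 0.6, -0.3]
grip_width: 0.846
grip_force: 0.2
```

Emit:
send_rows --targets '[{"offset": [0, 0, -0.1], "spin": 0}, {"offset": [0, 0, -0.2], "spin": 0}, {"offset": [0.06, 0.2, -0.4], "spin": 0}, {"offset": [0.12, 0.4, -0.6], "spin": 0}, {"offset": [0.2, 0.6, -0.8], "spin": 0}, {"offset": [0.28, 0.85, -1.0], "spin": 0}, {"offset": [0.36, 1.1, -1.1], "spin": 0}, {"offset": [0.42, 1.3, -1.1], "spin": 0}]' --grip 1.0

```text
time_s: 6.45
eef_pos: [611.3, 48.6, 174.9]
ee_rot: [-0.0, 0.157, 0.988, -0.0]
force: [-0.5, 1.2, -1.0]
grip_width: 0.997
grip_force: 0.2
```

```bash
python3 -c "
from h import *
look('l3')"
```

```text
t 6.5 tcp [611.4  48.8 175.1] hook 112.0 -19.6 yawY 72.0 F [ 0.04  0.55 -1.15] grip 1.0 0.15
n 3334 2000 rect(hx,z) [84. 96.] [197.  48.] 60.2 [[14.0, 22.0], [55.0, -1.0], [153.0, 169.0], [112.0, 193.0]] hy [-44. -36.   4.]
```

View pics/l3.png

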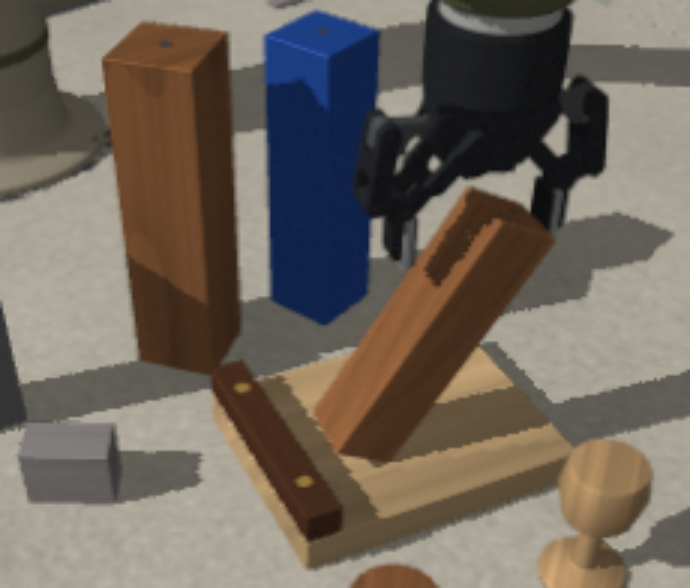

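The picture shows the blank leaning 30°, its top edge at (548,225) resting on the far finger and the near finger free at (405,240). The near finger would jam at steeper lean, so I swing it aside by spinning about the far finger.

Emit:
send_rows --targets '[{"offset": [-0.44, 0.28, 0], "spin": -0.1}, {"offset": [-0.85, 0.59, 0], "spin": -0.2}, {"offset": [-1.25, 0.95, 0], "spin": -0.3}, {"offset": [-1.62, 1.33, 0], "spin": -0.4}, {"offset": [-1.95, 1.74, 0], "spin": -0.5}, {"offset": [-2.27, 2.17, 0], "spin": -0.6}, {"offset": [-2.53, 2.62, 0], "spin": -0.7}, {"offset": [-2.76, 3.09, 0], "spin": -0.8}]'

```text
time_s: 7.17
eef_pos: [583.7, 79.4, 175.5]
ee_rot: [0.0, 0.531, 0.847, 0.0]
force: [0.6, 0.1, 0.7]
grip_width: 0.997
grip_force: 0.2
```

```bash
python3 -c "
from h import *
look('l4')"
```

```text
t 7.22 tcp [583.4  80.2 175.5] hook 136.3 14.7 yawY 25.5 F [-0.52  1.1  -0.38] grip 1.0 0.15
n 3329 2095 rect(hx,z) [85. 97.] [196.  48.] 59.9 [[15.0, 24.0], [57.0, -0.0], [155.0, 169.0], [114.0, 193.0]] hy [-38. -35.   5.]
```

Still at 30° lean. I finish the spin.

Emit:
send_rows --targets '[{"offset": [-0.2, 0.48, 0], "spin": -0.1}, {"offset": [-0.35, 0.96, 0], "spin": -0.2}, {"offset": [-0.45, 1.45, 0], "spin": -0.3}, {"offset": [-0.52, 1.92, 0], "spin": -0.4}, {"offset": [-0.53, 2.38, 0], "spin": -0.5}, {"offset": [-0.49, 2.84, 0], "spin": -0.6}, {"offset": [-0.43, 3.2, 0], "spin": -0.68}, {"offset": [-0.43, 3.2, 0], "spin": -0.68}]'

```text
time_s: 7.88
eef_pos: [579.6, 111.6, 175.4]
ee_rot: [0.0, 0.782, 0.624, 0.0]
force: [1.2, 0.6, 0.6]
grip_width: 0.997
grip_force: 0.2
```

```bash
python3 -c "
from h import *
look('l5')"
```

```text
t 7.93 tcp [579.6 111.2 175.4] hook 165.7 25.3 yawY -12.6 F [ 0.98  0.72 -0.38] grip 1.0 0.33
n 3329 1990 rect(hx,z) [87. 96.] [195.  48.] 59.8 [[18.0, 24.0], [59.0, 0.0], [157.0, 169.0], [116.0, 193.0]] hy [-37. -30.   7.]
```

View pics/l5.png

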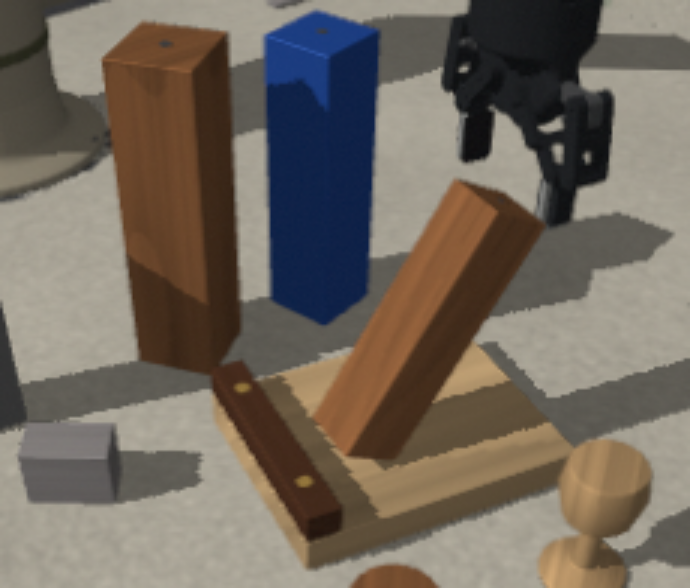

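The blank rests at 30° on one finger at (555,200), and the second finger is out of the way at (477,130). Next I part-close the gripper, with the second finger stopping clear of the blank, for palm clearance.

Emit:
send_rows --targets '[{"offset": [0.5, -0.11, 0.1], "spin": 0}, {"offset": [1.0, -0.23, 0.3], "spin": 0}, {"offset": [1.46, -0.33, 0.5], "spin": 0}, {"offset": [1.46, -0.33, 0.5], "spin": 0}]' --grip 0.65

```text
time_s: 8.27
eef_pos: [595.1, 107.3, 180.7]
ee_rot: [0.0, 0.782, 0.624, 0.0]
force: [0.8, 1.3, -0.1]
grip_width: 0.65
grip_force: 0.3
```

Emit:
send_rows --targets '[{"offset": [0.5, -0.11, 0.1], "spin": 0}, {"offset": [1.0, -0.23, 0.3], "spin": 0}, {"offset": [1.46, -0.33, 0.4], "spin": 0}, {"offset": [1.46, -0.33, 0.4], "spin": 0}]' --grip 0.3

```text
time_s: 8.6
eef_pos: [609.5, 104.2, 184.4]
ee_rot: [0.0, 0.782, 0.624, 0.0]
force: [-0.7, 1.1, 0.0]
grip_width: 0.302
grip_force: 0.4
```

```bash
python3 -c "
from h import *
look('l6')"
```

```text
t 8.65 tcp [609.  104.4 184.2] hook 165.6 -5.0 yawY -12.8 F [-1.21  1.43  0.68] grip 0.3 0.37
n 3337 2042 rect(hx,z) [87. 96.] [196.  49.] 59.8 [[17.0, 24.0], [59.0, -1.0], [157.0, 168.0], [115.0, 193.0]] hy [-38. -33.   5.]
```

Emit:
send_rows --targets '[{"offset": [0.13, 0.57, -0.35], "spin": 0}, {"offset": [0.25, 1.12, -0.7], "spin": 0}, {"offset": [0.38, 1.67, -1.1], "spin": 0}, {"offset": [0.5, 2.2, -1.5], "spin": 0}, {"offset": [0.62, 2.7, -1.95], "spin": 0}, {"offset": [0.73, 3.22, -2.4], "spin": 0}, {"offset": [0.84, 3.7, -2.85], "spin": 0}, {"offset": [0.9, 3.94, -3.1], "spin": 0}]'

```text
time_s: 9.32
eef_pos: [617.5, 144.8, 152.4]
ee_rot: [-0.0, 0.782, 0.624, -0.0]
force: [-0.6, 0.9, 0.1]
grip_width: 0.299
grip_force: 0.6
```

```bash
python3 -c "
from h import *
look('l7')"
```

```text
t 9.37 tcp [617.5 144.9 152.2] hook 207.0 -4.2 yawY -12.8 F [-0.26  1.14 -0.22] grip 0.3 0.7
n 3261 1902 rect(hx,z) [111.  86.] [195.  50.] 45.7 [[24.0, 33.0], [60.0, -1.0], [197.0, 138.0], [161.0, 173.0]] hy [-37. -31.   7.]
```

Emit:
send_rows --targets '[{"offset": [0.06, 0.28, -0.33], "spin": 0}, {"offset": [0.12, 0.53, -0.66], "spin": 0}, {"offset": [0.17, 0.77, -0.98], "spin": 0}, {"offset": [0.22, 0.98, -1.3], "spin": 0}, {"offset": [0.22, 0.98, -1.65], "spin": 0}, {"offset": [0.22, 0.98, -2.0], "spin": 0}, {"offset": [0.22, 0.98, -2.3], "spin": 0}, {"offset": [0.22, 0.98, -2.6], "spin": 0}]'

```text
time_s: 10.03
eef_pos: [619.8, 153.6, 126.9]
ee_rot: [-0.0, 0.782, 0.624, -0.0]
force: [0.7, 0.6, -0.8]
grip_width: 0.298
grip_force: 0.6
```

```bash
python3 -c "
from h import *
look('l8')"
```

```text
t 10.08 tcp [619.6 153.6 126.3] hook 215.9 -4.3 yawY -12.8 F [ 0.77  0.55 -1.34] grip 0.3 0.52
n 3237 1884 rect(hx,z) [113.  74.] [195.  49.] 34.9 [[19.0, 39.0], [47.0, -2.0], [207.0, 110.0], [179.0, 150.0]] hy [-36. -29.   8.]
```

Emit:
send_rows --targets '[{"offset": [-0.07, -0.29, -0.1], "spin": 0}, {"offset": [-0.13, -0.58, -0.2], "spin": 0}, {"offset": [-0.2, -0.88, -0.3], "spin": 0}, {"offset": [-0.27, -1.17, -0.4], "spin": 0}, {"offset": [-0.33, -1.46, -0.5], "spin": 0}, {"offset": [-0.4, -1.76, -0.6], "spin": 0}, {"offset": [-0.47, -2.05, -0.72], "spin": 0}, {"offset": [-0.53, -2.34, -0.85], "spin": 0}]'

```text
time_s: 10.75
eef_pos: [614.5, 130.0, 118.7]
ee_rot: [0.0, 0.782, 0.624, 0.0]
force: [0.5, 1.1, -0.6]
grip_width: 0.301
grip_force: 0.5
```

```bash
python3 -c "
from h import *
look('l9')"
```

```text
t 10.8 tcp [614.3 129.6 118.4] hook 191.3 -4.6 yawY -12.9 F [-0.17  0.33 -0.27] grip 0.3 0.42
n 3248 1936 rect(hx,z) [87. 71.] [194.  48.] 32.2 [[-8.0, 40.0], [18.0, -1.0], [182.0, 103.0], [156.0, 144.0]] hy [-34. -29.   9.]
```

View pics/l9.png

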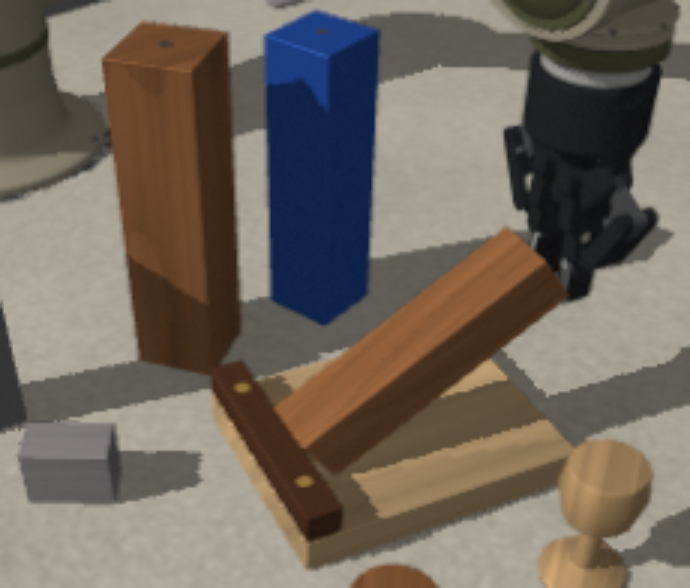

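The blank is at 58°, with its top edge at (565,295) on the finger and its foot near the bar at (300,430). Now I lower it with the foot face propped on the bar, watching the force.

Emit:
send_rows --targets '[{"offset": [0, 0, -0.15], "spin": 0}, {"offset": [0, 0, -0.3], "spin": 0}, {"offset": [0, 0, -0.45], "spin": 0}, {"offset": [0, 0, -0.6], "spin": 0}, {"offset": [0, 0, -0.6], "spin": 0}]'

```text
time_s: 11.22
eef_pos: [614.7, 131.2, 112.8]
ee_rot: [-0.0, 0.782, 0.624, 0.001]
force: [1.5, 5.2, 0.9]
grip_width: 0.298
grip_force: 2.5
```

```bash
python3 -c "
from h import *
look('l10')"
```

```text
t 11.27 tcp [614.8 131.1 112.9] hook 192.9 -4.6 yawY -12.8 F [1.05 4.87 0.48] grip 0.3 2.42
n 3221 1924 rect(hx,z) [87. 68.] [195.  48.] 29.9 [[-10.0, 40.0], [14.0, -2.0], [183.0, 95.0], [159.0, 137.0]] hy [-34. -29.  10.]
```

Emit:
send_rows --targets '[{"offset": [0.01, 0.07, -0.18], "spin": 0}, {"offset": [0.03, 0.13, -0.36], "spin": 0}, {"offset": [0.04, 0.2, -0.55], "spin": 0}, {"offset": [0.06, 0.25, -0.73], "spin": 0}, {"offset": [0.07, 0.31, -0.92], "spin": 0}, {"offset": [0.09, 0.37, -1.1], "spin": 0}, {"offset": [0.1, 0.42, -1.28], "spin": 0}, {"offset": [0.11, 0.47, -1.46], "spin": 0}]'

```text
time_s: 11.93
eef_pos: [615.9, 135.9, 98.2]
ee_rot: [-0.0, 0.782, 0.624, 0.001]
force: [2.6, 6.8, 1.1]
grip_width: 0.301
grip_force: 3.2
```

```bash
python3 -c "
from h import *
look('l11')"
```

```text
t 11.98 tcp [615.7 136.   97.8] hook 197.9 -4.5 yawY -12.8 F [2.2  7.12 1.  ] grip 0.3 3.47
n 3176 1885 rect(hx,z) [90. 62.] [195.  49.] 24.5 [[-9.0, 43.0], [11.0, -1.0], [188.0, 80.0], [168.0, 124.0]] hy [-34. -28.  10.]
```

Emit:
send_rows --targets '[{"offset": [0.02, 0.09, -0.31], "spin": 0}, {"offset": [0.04, 0.17, -0.62], "spin": 0}, {"offset": [0.06, 0.25, -0.94], "spin": 0}, {"offset": [0.07, 0.32, -1.25], "spin": 0}, {"offset": [0.09, 0.39, -1.57], "spin": 0}, {"offset": [0.1, 0.46, -1.9], "spin": 0}, {"offset": [0.12, 0.52, -2.21], "spin": 0}, {"offset": [0.13, 0.57, -2.54], "spin": 0}]'

```text
time_s: 12.65
eef_pos: [617.1, 141.6, 72.5]
ee_rot: [-0.0, 0.782, 0.624, 0.001]
force: [1.1, 4.8, 0.4]
grip_width: 0.302
grip_force: 3.3
```

```bash
python3 -c "
from h import *
look('l12')"
```

```text
t 12.7 tcp [616.8 141.7  71.8] hook 203.7 -4.3 yawY -12.8 F [ 2.41  7.75 -1.11] grip 0.3 3.73
n 3082 1819 rect(hx,z) [94. 50.] [194.  49.] 16.7 [[-6.0, 46.0], [8.0, -1.0], [194.0, 55.0], [180.0, 101.0]] hy [-33. -28.  10.]
```

Emit:
send_rows --targets '[{"offset": [0.01, 0.05, -0.35], "spin": 0}, {"offset": [0.02, 0.09, -0.7], "spin": 0}, {"offset": [0.03, 0.13, -1.05], "spin": 0}, {"offset": [0.04, 0.16, -1.4], "spin": 0}, {"offset": [0.04, 0.19, -1.75], "spin": 0}, {"offset": [0.05, 0.21, -2.1], "spin": 0}, {"offset": [0.05, 0.22, -2.45], "spin": 0}, {"offset": [0.05, 0.24, -2.8], "spin": 0}]'

```text
time_s: 13.37
eef_pos: [617.5, 144.1, 44.4]
ee_rot: [-0.0, 0.782, 0.624, 0.001]
force: [2.3, 6.7, -1.2]
grip_width: 0.302
grip_force: 3.4
```

```bash
python3 -c "
from h import *
look('l13')"
```

```text
t 13.42 tcp [617.2 144.1  43.6] hook 206.1 -4.1 yawY -12.8 F [ 2.64  7.79 -0.8 ] grip 0.3 4.09
n 2946 1753 rect(hx,z) [98. 37.] [198.  50.] 7.9 [[-4.0, 48.0], [3.0, -1.0], [200.0, 26.0], [193.0, 75.0]] hy [-33. -28.  10.]
```

Emit:
send_rows --targets '[{"offset": [0, 0, -0.28], "spin": 0}, {"offset": [0, 0, -0.55], "spin": 0}, {"offset": [0, -0.02, -0.82], "spin": 0}, {"offset": [-0.01, -0.03, -1.08], "spin": 0}, {"offset": [-0.01, -0.04, -1.33], "spin": 0}, {"offset": [-0.01, -0.05, -1.57], "spin": 0}, {"offset": [-0.02, -0.07, -1.8], "spin": 0}, {"offset": [-0.02, -0.08, -2.0], "spin": 0}]'

```text
time_s: 14.08
eef_pos: [618.1, 144.7, 25.1]
ee_rot: [-0.0, 0.781, 0.624, 0.002]
force: [5.1, 16.3, 0.2]
grip_width: 0.302
grip_force: 0.0
```

```bash
python3 -c "
from h import *
look('l14')"
```

```text
t 14.13 tcp [618.  144.7  24.7] hook 206.9 -4.7 yawY -12.8 F [ 5.41 15.46  0.33] grip 0.3 0.0
n 2824 1676 rect(hx,z) [97. 28.] [195.  48.] 1.7 [[-1.0, 49.0], [0.0, 1.0], [196.0, 7.0], [194.0, 55.0]] hy [-34. -28.  10.]
```

Emit:
send_rows --targets '[{"offset": [0.03, 0.12, 0], "spin": 0}, {"offset": [0.04, 0.17, -0.1], "spin": 0}, {"offset": [0.04, 0.17, -0.25], "spin": 0}, {"offset": [0.04, 0.17, -0.4], "spin": 0}, {"offset": [0.04, 0.17, -0.55], "spin": 0}, {"offset": [0.04, 0.17, -0.7], "spin": 0}, {"offset": [0.04, 0.17, -0.8], "spin": 0}]'

```text
time_s: 14.72
eef_pos: [618.1, 145.4, 16.7]
ee_rot: [-0.0, 0.781, 0.624, 0.001]
force: [4.1, 10.2, 0.5]
grip_width: 0.297
grip_force: 0.0
```

```bash
python3 -c "
from h import *
look('l15')"
```

```text
t 14.77 tcp [618.  145.4  16.6] hook 207.6 -4.7 yawY -12.8 F [ 5.3   8.24 -0.29] grip 0.3 0.0
n 2700 1578 rect(hx,z) [97. 25.] [195.  43.] 0.1 [[0.0, 47.0], [0.0, 4.0], [195.0, 4.0], [195.0, 47.0]] hy [-33. -27.  10.]
```

View pics/l15.png

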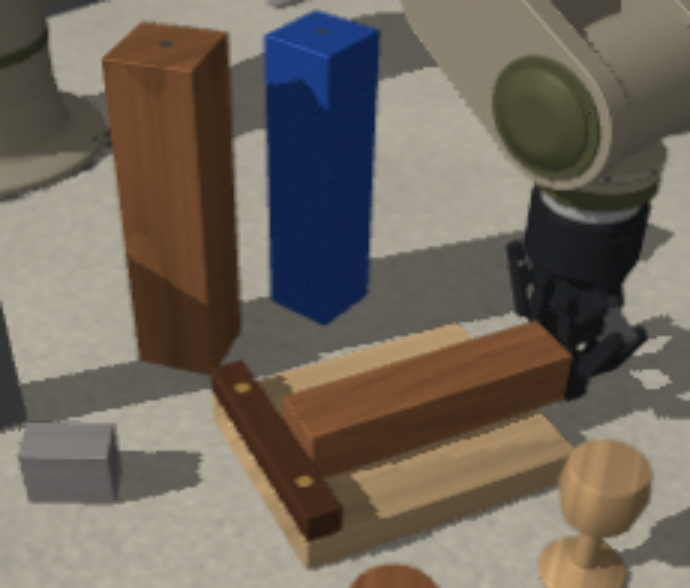

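It lies flat with its foot at the bar (310,440). Now I back off, recentre both fingers and push lightly square on the end.

Emit:
send_rows --targets '[{"offset": [0.1, 0.4, 0], "spin": 0}, {"offset": [0.3, 1.2, 0], "spin": 0}, {"offset": [0.5, 1.6, 0.8], "spin": 0}, {"offset": [0.8, 1.6, 1.6], "spin": 0}, {"offset": [1.12, 1.4, 2.5], "spin": 0}, {"offset": [1.12, 1.4, 2.5], "spin": 0}]'

```text
time_s: 15.27
eef_pos: [630.7, 157.6, 44.5]
ee_rot: [0.001, 0.782, 0.624, 0.002]
force: [-0.4, -1.2, 0.1]
grip_width: 0.298
grip_force: 0.0
```

```bash
python3 -c "
from h import *
look('l16')"
```

```text
t 15.32 tcp [630.  157.6  43.4] hook 222.1 -13.6 yawY -12.9 F [-0.45 -0.17 -0.51] grip 0.3 0.0
n 2668 1566 rect(hx,z) [96. 26.] [193.  43.] 0.2 [[-0.0, 47.0], [-0.0, 4.0], [193.0, 4.0], [192.0, 47.0]] hy [-34. -28.  10.]
```

Emit:
send_rows --targets '[{"offset": [-0.11, -0.5, 0], "spin": 0}, {"offset": [-0.2, -0.9, 0], "spin": 0}, {"offset": [-0.27, -1.2, 0], "spin": 0}, {"offset": [-0.31, -1.35, 0], "spin": 0}, {"offset": [-0.33, -1.45, 0], "spin": 0}, {"offset": [-0.36, -1.57, 0], "spin": 0}, {"offset": [-0.38, -1.68, 0], "spin": 0}, {"offset": [-0.38, -1.68, 0], "spin": 0}]'

```text
time_s: 15.98
eef_pos: [625.1, 141.4, 41.8]
ee_rot: [-0.0, 0.782, 0.624, 0.0]
force: [1.1, 1.1, -0.5]
grip_width: 0.301
grip_force: 0.6
```

```bash
python3 -c "
from h import *
look('l17')"
```

```text
t 16.03 tcp [625.1 141.4  41.8] hook 205.2 -12.5 yawY -12.8 F [1.17 0.55 0.3 ] grip 0.3 0.47
n 2676 1566 rect(hx,z) [96. 25.] [ 43. 193.] 89.8 [[-0.0, 4.0], [193.0, 4.0], [193.0, 47.0], [0.0, 47.0]] hy [-34. -28.  10.]
```

Emit:
send_rows --targets '[{"offset": [-0.02, -0.08, 0], "spin": 0}, {"offset": [-0.03, -0.15, 0], "spin": 0}, {"offset": [-0.05, -0.2, 0], "spin": 0}, {"offset": [-0.05, -0.24, 0], "spin": 0}, {"offset": [-0.05, -0.24, 0], "spin": 0}]'

```text
time_s: 16.45
eef_pos: [625.4, 141.1, 42.4]
ee_rot: [-0.0, 0.781, 0.624, 0.002]
force: [5.3, 12.3, 0.1]
grip_width: 0.305
grip_force: 6.5
```

It is seated firmly against the bar (13 N). I retreat and check from above.

Emit:
send_rows --targets '[{"offset": [0.1, 0.4, 0], "spin": 0}, {"offset": [0.4, 1.7, 0], "spin": 0}, {"offset": [0.8, 3.5, 1], "spin": 0}, {"offset": [0.9, 4, 4], "spin": 0}, {"offset": [0.9, 4, 8], "spin": 0}, {"offset": [0.9, 4, 12], "spin": 0}, {"offset": [0.9, 4, 16], "spin": 0}, {"offset": [0.9, 4, 20], "spin": 0}]'

```text
time_s: 17.12
eef_pos: [633.1, 179.5, 243.8]
ee_rot: [0.0, 0.782, 0.624, -0.0]
force: [0.2, -0.1, 0.1]
grip_width: 0.299
grip_force: 0.0
```

Emit:
send_rows --targets '[{"offset": [0, 4, 3], "spin": 0}, {"offset": [0, 8, 6], "spin": 0}, {"offset": [0, 12, 9], "spin": 0}, {"offset": [0, 16, 9], "spin": 0}, {"offset": [0, 20, 9], "spin": 0}, {"offset": [0, 24, 9], "spin": 0}, {"offset": [0, 26, 9], "spin": 0}, {"offset": [0, 26, 9], "spin": 0}]'

```text
time_s: 17.78
eef_pos: [614.2, 434.3, 315.6]
ee_rot: [-0.001, 0.78, 0.626, 0.001]
force: [0.2, 0.5, 0.7]
grip_width: 0.299
grip_force: 0.0
```

```bash
python3 - <<'E'
from h import *
im,d=ctrl.capture("top"); st(); P=cloud("top",d)
H=P[...,:2]-O; hx=H@ux; hy=H@uy; z=P[...,2]
m=(abs(z-76)<6)&(hx>-10)&(hx<260)&(abs(hy)<80)&(d>0)
r=cv2.minAreaRect(np.stack([hx[m],hy[m]],1).astype(np.float32)); print(m.sum(),np.round(r[0],1),np.round(r[1],1),r[2],cv2.boxPoints(r).round(1).tolist())
X=P.reshape(-1,3)
for n,zl,zh,b in(("gob",95,112,(680,800,0,80)),("bil",65,82,(680,800,-150,-40)),("gauge",42,56,(440,520,-220,-130)),("blue",180,320,(330,480,40,150)),("big",180,320,(330,480,-90,39))):
    k=(X[:,2]>zl)&(X[:,2]<zh)&(X[:,0]>b[0])&(X[:,0]<b[1])&(X[:,1]>b[2])&(X[:,1]<b[3]); print(n,k.sum(),X[k].mean(0).round() if k.any() else 0)
cv2.imwrite("pics/top9.png",cv2.resize(im[100:280,150:350],None,fx=3.3,fy=3.3)[...,::-1])
E
```

```text
t 17.83 tcp [616.  431.6 319.5] hook 486.2 60.7 yawY -12.6 F [ 0.17 -0.12  1.  ] grip 0.3 0.0
2490 [ 97.8 -10.4] [ 45.6 194.3] 89.90579223632812 [[0.6000000238418579, -33.099998474121094], [194.89999389648438, -33.400001525878906], [195.0, 12.199999809265137], [0.699999988079071, 12.5]]
gob 586 [743.  38. 106.]
bil 592 [ 728. -107.   76.]
gauge 600 [ 483. -175.   51.]
blue 1843 [413.  87. 245.]
big 2146 [402. -28. 268.]
```

View pics/top9.png

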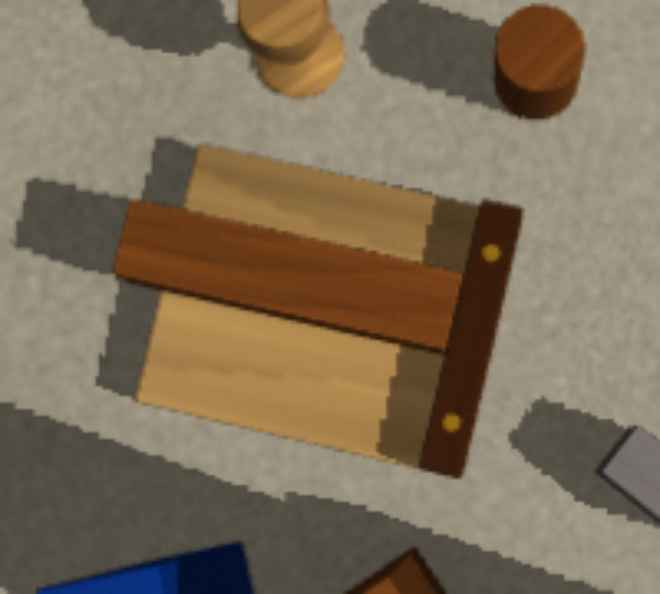

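The blank lies flat and square, flush with the bar at (453,310), and the bystanders have not moved.

Emit:
send_rows --targets '[{"offset": [0, 0, 0], "spin": 0}, {"offset": [0, 0, 0], "spin": 0}, {"offset": [0, 0, 0], "spin": 0}, {"offset": [0, 0, 0], "spin": 0}]'

```text
time_s: 18.17
eef_pos: [618.8, 427.1, 323.5]
ee_rot: [0.001, 0.782, 0.623, 0.007]
force: [0.3, -1.0, -0.5]
grip_width: 0.297
grip_force: 0.0
```

```bash
python3 -c "
from rig import ctrl
print(ctrl.finish_job())"
```

```text
the job is handed in; nothing more can be done
None
```

The blank lies on its side, square and flush against the stop bar, eased down on an open finger without gripping and handed in at 18 s with the other things unmoved; its foot slid to the bar while it was still being lowered, so the last push only pressed it home.

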